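Poise the paddle pin over its stand

TASK

Draw the steel paddle pin with the flat tab head out of its leaning socket in the wooden rack, turn it upright with the tab on top, and hold it poised with its tip about 5 cm above the hole in the cast-iron paddle stand, ready to be dropped in. Do not lower it in or let go: finish while still holding it there, steady and clear of the stand and the rack. Leave the ball-headed pin in the rack and the other loose things on the shelf where they are.

Things in the scene. Friction and masses are not known exactly. Their poses are not given: they have to be found in the camera images.
- pin: Steel paddle pin, 0.2 kg: round shank 14 mm across, 110 mm long, topped by a flat tab 36 mm long, 24 wide (x), 10 thick (y: pinch here). Origin: end of the tip. z runs along the pin to the tab (tab centre at 128 mm, centre of mass at about 80). Starts loose in either rack socket, tip down, leaning 40 degrees towards the rack's +x, y level; the tab and 25 mm of shank stand out.
- ballpin: The other pin, to be left: same steel shank, topped by a ball 26 mm across (centre 122 mm from the tip). Origin and axes as for the paddle pin; it leans the same way in the other socket, 100 mm beside it.
- rack: Fixed wooden rack. Origin: on the shelf, z up. Foot board 130 x 150 x 14 mm; two square sockets at y = -50 and +50 mm, bore 17 mm wide, 85 deep, walls 6, leaning 40 degrees from vertical, opening up and towards +x (bore bottom at x = -50, z = 30 mm; mouth at x = 5, z = 95). A pin comes out along the lean only, after 85 mm of travel.
- stand: Fixed cast-iron paddle stand: a block 90 x 90 x 50 mm high with a low bolted lug on two sides. Origin: centre of its underside on the shelf, z up.
- hole (a point): Centre of the mouth of the round upright hole, 19 mm across and 40 mm deep, in the middle of the stand's top, 50 mm above the shelf.
- clapper: Bystander, loose: brass bell clapper lying down, 150 mm long, ball 36 mm across at its -x end, flat eye at its +x end. Origin on the shelf near its middle.
- wedge: Bystander, loose: ash wedge, 116 x 36 x 26 mm, rounded at its thick -x end. Origin on the shelf near its middle.
- mug: Bystander, loose: blue enamel mug, 80 mm across, 85 mm high, handle at its +y. Origin: centre of its underside.
- tin: Bystander, loose: plain metal tin, 72 mm across, 75 mm high. Origin: centre of its underside.
- hammer: Bystander, loose: hammer lying along its x axis, about 260 mm long. Origin on the shelf near its middle.
Things that resemble listed ones, but are neither listed nor needed, are in the scene too. What is shaped like the rack but purple is not meant.

How it is judged:
On the way:
1. the paddle pin is gripped and drawn up out of its socket (height (world z) of pin above 0.085 m and contact force between the fingers and pin above 1 N), for 0.1 s.
At the end, for the whole second after the job is handed in: The paddle pin is held still in the fingers, tab up and upright within 0.2 rad, its tip within 18 mm sideways of the hole's centre and 25 to 95 mm above the stand's top, touching neither stand nor rack (angle between pin's own z axis and vertical below 0.2 rad and horizontal distance between pin and hole below 0.018 m and height (world z) of pin between 0.075 and 0.145 m and contact force between the fingers and pin above 1 N and contact force between pin and stand below 0.3 N and contact force between pin and rack below 0.3 N and linear speed of pin below 0.03 m/s); the arm keeps its last pose, push and grip.
It fails at once if the ball-headed pin is moved more than 20 mm (distance of ballpin from where it was at the start of the episode above 0.02 m).
It fails at once if a bystander (clapper, wedge, mug, tin, hammer) is moved more than 30 mm (distance of any of clapper, wedge, mug, tin, hammer from where it was at the start of the episode above 0.03 m).
It also fails if it takes over 35 s, if anything falls off the work surface, if the arm or the gripper's body presses on something with over 40 N, if the wrist force passes 120 N, or if a joint passes its speed limit or range.

ROBOT

A 7-joint arm with a two-finger parallel gripper is mounted at the origin on the work surface. World frame = base frame: x ahead of the robot, y to its left, z up, the work surface at z = 0. Lengths are in m, angles in rad, forces in N, time in s.
With the tool pointing down it reaches from about 0.425 to 0.875 m from the base axis. Payload 4.7 kg.
Tool frame: the origin (TCP) lies between the finger pads; the fingertips stand 11 mm ahead of it and the grasp point (between the pads) lies 8 mm behind it; z points along the fingers, y is the line along which they close (so a half turn about z gives the same grasp; the last joint's range is limited). The gripper opens to 87 mm and grips with 3 to 60 N. Pads are 19 mm wide; open, the fingers measure 117 mm over their backs; the gripper's body (75 mm by 190 mm) begins 51 mm behind the grasp point.
Start: joints at [1.235, 0.321, -0.07, 1.45, 0.023, 1.371, -0.057], TCP at [0.223, -0.611, 0.212] pointing down, gripper open.
Joint ranges: [-2.86, 2.86], [-0.3, 2.09], [-1.38, 1.24], [0.06, 2.45], [-1.56, 4.7], [0.09, 2.05], [-2.69, 2.69]. Speed limits (rad/s): [2.57, 2.57, 3.14, 3.14, 3.14, 3.14, 3.14].

INTERFACE

Orientations are given as a rotation vector (axis times angle).
In Python, from bench import ctrl gives the robot as it stands. The module is installed in compiled form; this text tells all that it offers.
- The arm moves only by the shell command python3 -m inch 'ROWS' [FORCE]. ROWS is JSON, a list of rows, each an object with "slide": the shift along the tool's x, y, z scaled (see below), a list of three; "angular": the turn, a rotation vector about the tool's x, y, z scaled (see below), a list of three; "claw": the opening, from -1 (shut) to 1 (fully open). In form: [{"slide": [tx, ty, tz], "angular": [rx, ry, rz], "claw": claw}, ...]. A call has 1 to 10 rows; each row is the pose to reach, as a shift and turn from the pose commanded when the call began, along the tool's axes at that moment; what a row does not reach only later rows make up. The controller multiplies each number of a shift by 0.25 m and each number of a turn by 30 degrees. A row lasts 1/10 s, in which the tool goes at most 50 mm and 8.59 degrees, less where a joint would pass 70% of its speed; a pose out of reach is approached as far as the arm can. A call with a number of a shift or a turn outside -1 to 1 is refused whole. A call with a gripper value outside its range is refused whole. The fingers move at their own pace and stop on an object; FORCE is the grip in N (left out, the last holds). Time passes only in rows, so rows that repeat a pose let the fingers close. It gives the time, the measured TCP pose, the force, the opening and the grip force at its end, in the units of the state.
- ctrl.get_state(): the state, without advancing time (a new reading comes with each control period).
- ctrl.get_image(name): name is "side" or "top"; returns a dict with "color" (420x560x3 uint8, red, green, blue), "depth" (420x560 float32, m along the optical axis (not along the pixel's ray), 0 where there is no reading), "camera_matrix" (3x3 intrinsics, pixels), "extrinsics" (4x4, takes a point from camera to world coordinates). Camera axes: x right, y up, looking along -z (the intrinsics and any distortion apply to the point x, -y, -z); pixel columns grow to the right and rows downward; lengths in m; the calibration is good to about 2 mm. A picture is of the moment at which its call begins.
- ctrl.close_job(): hands the job in; it is judged then, once.
Trained networks look in the newest picture that a camera, given by its name, has taken for a name from the list of things; names that differ only in an ending like _2 or _b are one class to them, and where a whole thing is asked for, a point or a joint stands for the part that bears it (a point fixed in the world has none). Each returns a list of dicts, best first, with "confidence" (0 to 1); they miss things now and then, are a little off and sometimes report something else, mostly with a low value. They report only what shows in the picture. A call takes as long as a camera call. They do not tell look-alikes from the thing itself.
- ctrl.find_in(query, camera): "bbox" ([centre column, centre row, width, height] in pixels, round what is visible of it).
- ctrl.outline_of(query, camera): "mask" (420x560 bool, what is visible of it) and "bbox" ([centre column, centre row, width, height] in pixels, round what is visible of it).
The state is a dict: "time": time; "joint_positions": joint angles; "qd": joint speeds; "joint_torque": joint torques, N m; "position": TCP position; "tool_rot": TCP orientation; "ft_force": force on the tool from outside, world axes, zero at the start; "torque": the same for the moment, N m; "grip_width": opening from 0.0 (shut) to 1.0 (fully open); "grip_force": force on a finger pad.
Only numpy, scipy, OpenCV 4.12 (cv2) and the standard library are available. Lean on these libraries where they do the work, as an engineer would, in place of code of your own. Each camera call takes 0.05 s, during which the arm holds its last target. There are 200 camera calls.

## Working session

There is one attempt and no reset: what is moved stays moved. The work goes in short steps, Python scripts to look and compute and a shell command to move; the robot and the scene stay as the last step left them, time stands still between calls to the robot, and variables do not carry over. Pictures are saved under pics/ and viewed, at most 10 in all, crops included, and the job is handed in when it is done.

```bash
mkdir -p pics; cat > h.py <<'E'
import numpy as np, cv2
from bench import ctrl
from scipy.spatial.transform import Rotation as R
def cloud(im):
    d=im["depth"]; K=im["camera_matrix"]; v,u=np.mgrid[:d.shape[0],:d.shape[1]]
    x=(u-K[0,2])/K[0,0]*d; y=(v-K[1,2])/K[1,1]*d
    P=np.stack([x,-y,-d],-1); T=np.array(im["extrinsics"])
    W=P@T[:3,:3].T+T[:3,3]; W[d==0]=np.nan
    return W
E
python3 - <<'E'
from h import *
s=ctrl.get_state(); print({k:np.round(v,3) for k,v in s.items()})
ims={}
for c in("top","side"):
    im=ctrl.get_image(c); ims[c]=im
    W=cloud(im); np.save(c+".npy",W); cv2.imwrite(f"pics/{c}0.png",im["color"][:,:,::-1])
    print(c,np.round(im["camera_matrix"],1).tolist(),np.round(im["extrinsics"],3).tolist())
    for n in("pin","ballpin","rack","stand","clapper","wedge","mug","tin","hammer"):
        for r in ctrl.outline_of(n,c)[:3]:
            m=r["mask"]; print(n,round(r["confidence"],2),np.round(r["bbox"]),np.round(np.nanmedian(W[m],0),3), np.round(np.nanmax(W[m][:,2]),3))
E
```

```text
{'time': np.float64(0.0), 'joint_positions': array([ 1.235,  0.322, -0.07 ,  1.452,  0.023,  1.371, -0.057]), 'qd': array([-0.001, -0.001,  0.   , -0.001,  0.002, -0.001,  0.002]), 'joint_torque': array([ 0.0000e+00, -4.9129e+01, -4.0400e-01, -3.1253e+01, -6.4000e-02,
        4.4000e-02,  0.0000e+00]), 'position': array([ 0.223, -0.61 ,  0.211]), 'tool_rot': array([-3.092e+00, -5.460e-01,  1.000e-03]), 'ft_force': array([-0.117, -0.058, -0.428]), 'torque': array([-0.028, -0.045,  0.007]), 'grip_force': np.float64(0.0), 'grip_width': np.float64(0.999)}
top [[473.5, 0.0, 276.4], [0.0, 473.5, 210.3], [0.0, 0.0, 1.0]] [[0.013, 0.998, -0.064, 0.449], [-1.0, 0.013, 0.01, -0.095], [0.011, 0.064, 0.998, 1.169], [0.0, 0.0, 0.0, 1.0]]
pin 0.51 [328. 195.   7.  26.] [ 0.556 -0.216  0.124] 0.149
ballpin 0.53 [373. 195.  10.  18.] [ 0.561 -0.315  0.126] 0.137
rack 0.78 [437. 224.  85.  64.] [ 0.497 -0.496  0.015] 0.109
rack 0.76 [368. 300.  71.  66.] [ 0.318 -0.332  0.016] 0.107
rack 0.64 [326. 195.   8.  27.] [ 0.555 -0.215  0.129] 0.149
stand 0.93 [135. 211.  58.  41.] [0.521 0.229 0.049] 0.057
[... 572 characters left out ...]
.  20.] [ 0.559 -0.213  0.12 ] 0.146
pin 0.36 [248. 346.  71.  86.] [0.518 0.266 0.047] 0.052
ballpin 0.2 [290. 161.  24.  21.] [ 0.559 -0.213  0.121] 0.146
rack 0.84 [306. 180.  60.  66.] [ 0.516 -0.224  0.03 ] 0.103
rack 0.74 [333. 141.  47.  54.] [ 0.484 -0.451  0.04 ] 0.103
rack 0.72 [397. 178.  65.  68.] [ 0.313 -0.29   0.027] 0.104
stand 0.69 [246. 345.  71.  83.] [0.518 0.267 0.047] 0.052
clapper 0.76 [322. 257.  80.  24.] [ 0.418 -0.015  0.012] 0.036
wedge 0.9 [240. 252.  58.  21.] [0.607 0.01  0.021] 0.031
mug 0.59 [177. 220.  48.  52.] [ 0.76  -0.028  0.053] 0.085
tin 0.56 [142. 293.  41.  58.] [0.728 0.202 0.058] 0.076
hammer 0.72 [245. 177.  41.  55.] [ 0.712 -0.338  0.02 ] 0.028
```

View pics/top0.png

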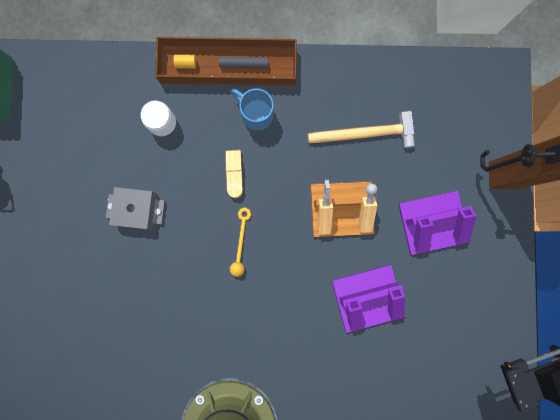

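View pics/side0.png

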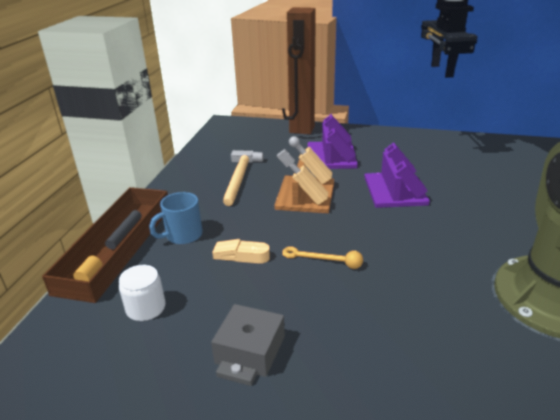

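The top view shows the wooden rack at (344,210), with the tab pin in its left socket (327,190) and the ball pin in the right (371,190). The stand is at (133,210) with its hole at about (135,208), and the purple racks are decoys. The side view agrees: tab at (289,162), hole at (248,328).

```bash
python3 - <<'E'
from h import *
for c in("top","side"):
    W=np.load(c+".npy"); img=cv2.imread(f"pics/{c}0.png"); hsv=cv2.cvtColor(img,cv2.COLOR_BGR2HSV)
    x,y,z=W[...,0],W[...,1],W[...,2]
    reg=(abs(x-.52)<.12)&(abs(y+.265)<.12)
    m=reg&(z>.008)&(z<.022)&(hsv[...,1]>120)&(hsv[...,0]<25)
    r=cv2.minAreaRect(W[m][:,:2].astype(np.float32)*1000); print(c,"foot",m.sum(),r,np.median(z[m]))
    for n,yy in(("pin",-.215),("ball",-.315)):
        m=(abs(y-yy)<.03)&(abs(x-.56)<.06)&(z>.105)&(hsv[...,1]<90)
        P=W[m]; print(n,len(P),P.mean(0).round(4),P.min(0).round(3),P.max(0).round(3))
        if len(P)>5: print(np.linalg.svd(P-P.mean(0),full_matrices=False)[2][0].round(3))
    m=(abs(x-.52)<.09)&(abs(y-.23)<.12)&(z>.042)&(z<.06)
    print("stand",m.sum(),cv2.minAreaRect(W[m][:,:2].astype(np.float32)*1000),np.median(z[m]))
    # hole: dark pixels inside stand top, ray hit with z=.05
    mm=cv2.morphologyEx(m.astype(np.uint8),cv2.MORPH_CLOSE,np.ones((15,15)))
    mm=cv2.erode(mm,np.ones((9,9)))
    g=cv2.cvtColor(img,cv2.COLOR_BGR2GRAY); vals=g[mm>0]; d=(mm>0)&(g<np.median(vals)*.7)
    n,l,st,ce=cv2.connectedComponentsWithStats(d.astype(np.uint8))
    from bench import ctrl
    im=ctrl.get_image(c);K=im["camera_matrix"];T=im["extrinsics"]
    for i in range(1,n):
        if st[i,4]<8: continue
        u,v=ce[i]; ray=T[:3,:3]@np.array([(u-K[0,2])/K[0,0],-(v-K[1,2])/K[1,1],-1]); t=(.05-T[2,3])/ray[2]
        print("hole",ce[i].round(1),st[i,4],(T[:3,3]+t*ray).round(4))
    k=cv2.resize(img[150:240,290:410] if c=="top" else img[120:220,240:360],None,fx=6,fy=6); cv2.imwrite(f"pics/{c}_crop.png",k[:600,:800])
E
```

```text
top foot 1786 ((528.60205078125, -266.88604736328125), (128.821533203125, 147.30052185058594), 3.4990482330322266) 0.013494361461760307
pin 125 [ 0.5589 -0.2152  0.1298] [ 0.535 -0.222  0.105] [ 0.583 -0.21   0.149]
[-0.701 -0.02  -0.713]
ball 135 [ 0.5619 -0.3151  0.126 ] [ 0.543 -0.328  0.105] [ 0.577 -0.304  0.137]
[-0.701 -0.034 -0.712]
stand 1434 ((521.742431640625, 238.49258422851562), (91.7805404663086, 89.8982162475586), 84.41657257080078) 0.049632511346073604
hole [130.  207.6] 48 [0.5222 0.2396 0.05  ]
side foot 868 ((526.9945678710938, -265.6749572753906), (128.5242156982422, 152.49063110351562), 2.758145809173584) 0.011752740173445742
pin 202 [ 0.5602 -0.2133  0.1247] [ 0.539 -0.221  0.105] [ 0.582 -0.207  0.146]
[-0.669 -0.036 -0.742]
ball 109 [ 0.5616 -0.3103  0.1209] [ 0.542 -0.321  0.106] [ 0.577 -0.302  0.133]
[-0.7   -0.115 -0.705]
stand 2439 ((521.6566162109375, 238.7288818359375), (93.78130340576172, 91.17667388916016), 84.44210815429688) 0.048358807423047434
hole [246.2 328.5] 35 [0.5238 0.2415 0.05  ]
```

View pics/top_crop.png

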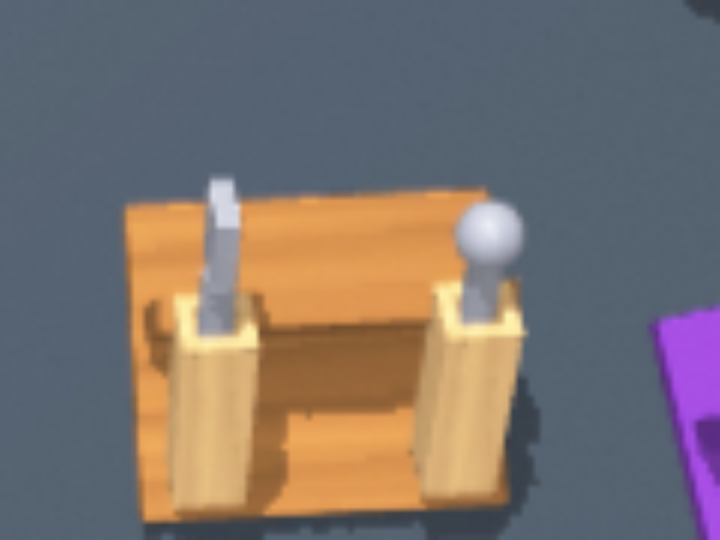

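```bash
cat >> h.py <<'E'
def goal(G,yaw,tilt):
    """tilt: degrees the tool z leans to -x of yaw frame"""
    s=ctrl.get_state(); R0=R.from_rotvec(s["tool_rot"]); p=np.array(s["position"])
    Rt=R.from_euler("z",yaw,degrees=True)*R.from_euler("y",tilt,degrees=True)*R.from_euler("x",180,degrees=True)
    t=np.array(G)+Rt.apply([0,0,.008])
    print("slide",(R0.inv().apply(t-p)/.25).round(3).tolist(),"ang",((R0.inv()*Rt).as_rotvec(degrees=True)/30).round(3).tolist(),"dist",np.linalg.norm(t-p).round(4),
     "G now",(p-R0.apply([0,0,.008])).round(4),"z",R0.apply([0,0,1]).round(3))
E
python3 - <<'E'
from h import *
y=np.radians(3.1); d=np.array([np.sin(np.radians(40))*np.cos(y),np.sin(np.radians(40))*np.sin(y),np.cos(np.radians(40))])
G=np.array([.558,-.2145,.126]); print(G+.1*d)
goal(G+.1*d,3.1,20); goal([.45,-.40,.30],3.1,20)
E
```

```text
[ 0.6221847  -0.21102388  0.20260444]
slide [2.038, -0.957, 0.069] ang [0.099, -0.662, 0.559] dist 0.5633 G now [ 0.2227 -0.6107  0.2204] z [-0. -0. -1.]
slide [1.132, -0.483, -0.321] ang [0.099, -0.662, 0.559] dist 0.3181 G now [ 0.2227 -0.6107  0.2204] z [-0. -0. -1.]
```

```bash
python3 -m inch '[{"slide":[0,0,-0.3],"angular":[0,0,0],"claw":1},{"slide":[0.2,-0.08,-0.3],"angular":[0,0,0.1],"claw":1},{"slide":[0.4,-0.16,-0.3],"angular":[0,-0.2,0.2],"claw":1},{"slide":[0.6,-0.25,-0.3],"angular":[0.05,-0.4,0.35],"claw":1},{"slide":[0.8,-0.34,-0.3],"angular":[0.1,-0.55,0.5],"claw":1},{"slide":[0.98,-0.42,-0.3],"angular":[0.1,-0.66,0.56],"claw":1},{"slide":[0.98,-0.42,-0.3],"angular":[0.1,-0.66,0.56],"claw":1},{"slide":[0.98,-0.42,-0.3],"angular":[0.1,-0.66,0.56],"claw":1},{"slide":[0.98,-0.42,-0.3],"angular":[0.1,-0.66,0.56],"claw":1},{"slide":[0.98,-0.42,-0.3],"angular":[0.1,-0.66,0.56],"claw":1}]' 20
python3 - <<'E'
from h import *
goal([.6222,-.211,.2026],3.1,20); print(ctrl.get_state()["joint_positions"].round(2))
E
```

```text
time: 2.1
position: [0.4152, -0.4298, 0.2877]
tool_rot: [3.084, 0.077, -0.543]
ft_force: [-1.2, 0.1, 0.5]
grip_width: 0.997
grip_force: 0.0
slide [0.934, -0.833, 0.054] ang [-0.001, -0.0, -0.008] dist 0.3132 G now [ 0.418  -0.4296  0.2952] z [-0.341 -0.018 -0.94 ]
[ 0.75  0.4  -0.18  1.25  0.28  1.78 -0.93]
```

```bash
python3 -m inch '[{"slide":[0.15,-0.13,0],"angular":[0,0,0],"claw":1},{"slide":[0.3,-0.27,0],"angular":[0,0,0],"claw":1},{"slide":[0.45,-0.4,0],"angular":[0,0,0],"claw":1},{"slide":[0.6,-0.53,0],"angular":[0,0,0],"claw":1},{"slide":[0.75,-0.67,0],"angular":[0,0,0],"claw":1},{"slide":[0.88,-0.78,0.02],"angular":[0,0,0],"claw":1},{"slide":[0.934,-0.833,0.054],"angular":[0,0,0],"claw":1},{"slide":[0.934,-0.833,0.054],"angular":[0,0,0],"claw":1},{"slide":[0.934,-0.833,0.054],"angular":[0,0,0],"claw":1}]'
python3 - <<'E'
from h import *
goal([.558,-.2145,.126],3.1,20); print(ctrl.get_state()["joint_positions"].round(2))
E
```

```text
time: 3.0
position: [0.619, -0.2117, 0.1956]
tool_rot: [3.083, 0.077, -0.544]
ft_force: [0.0, -0.2, 0.4]
grip_width: 0.995
grip_force: 0.0
slide [-0.134, -0.001, 0.377] ang [0.001, 0.001, -0.008] dist 0.1001 G now [ 0.6218 -0.2115  0.2031] z [-0.342 -0.019 -0.94 ]
[ 0.4   0.63 -0.28  1.11  0.23  1.77 -1.37]
```

```bash
python3 -m inch '[{"slide":[-0.034,0,0.094],"angular":[0,0,0],"claw":1},{"slide":[-0.067,0,0.188],"angular":[0,0,0],"claw":1},{"slide":[-0.1,0,0.28],"angular":[0,0,0],"claw":1},{"slide":[-0.134,0,0.377],"angular":[0,0,0],"claw":1},{"slide":[-0.134,0,0.377],"angular":[0,0,0],"claw":1},{"slide":[-0.134,0,0.377],"angular":[0,0,0],"claw":1}]' 
python3 - <<'E'
from h import *
goal([.558,-.2145,.126],3.1,20)
im=ctrl.get_image("side"); cv2.imwrite("pics/s1.png",cv2.resize(im["color"][100:220,210:370,::-1],None,fx=5,fy=5))
E
```

```text
time: 3.6
position: [0.5563, -0.2149, 0.1197]
tool_rot: [3.084, 0.076, -0.54]
ft_force: [0.2, 0.7, 0.5]
grip_width: 0.996
grip_force: 0.0
slide [-0.002, -0.001, 0.006] ang [-0.0, -0.004, -0.009] dist 0.0016 G now [ 0.559  -0.2147  0.1272] z [-0.339 -0.018 -0.94 ]
```

View pics/s1.png

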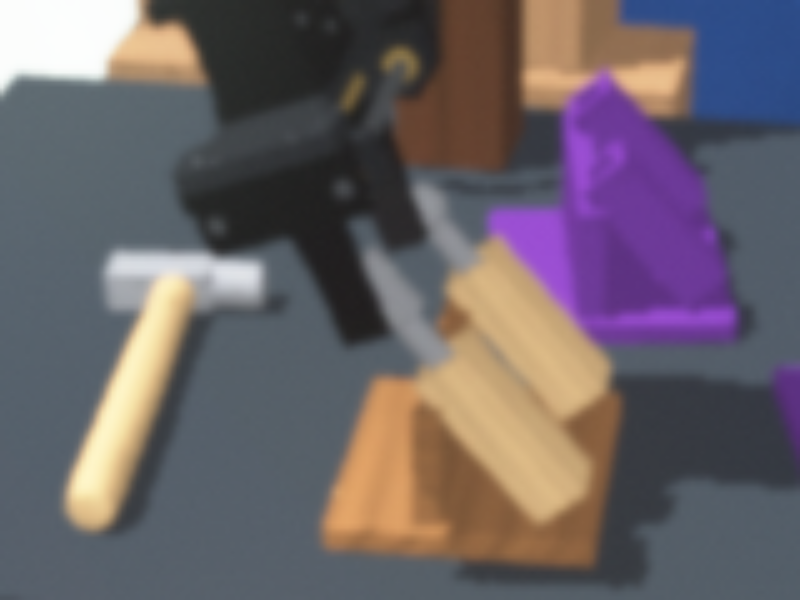

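The fingers straddle the tab, with the near finger at crop (345,290) and the tab at (390,270). The ball pin lies outside the far finger and is untouched. I'll close the gripper.

```bash
python3 -m inch '[{"slide":[0,0,0],"angular":[0,0,0],"claw":-1},{"slide":[0,0,0],"angular":[0,0,0],"claw":-1},{"slide":[0,0,0],"angular":[0,0,0],"claw":-1},{"slide":[0,0,0],"angular":[0,0,0],"claw":-1},{"slide":[0,0,0],"angular":[0,0,0],"claw":-1},{"slide":[0,0,0],"angular":[0,0,0],"claw":-1},{"slide":[0,0,0],"angular":[0,0,0],"claw":-1},{"slide":[0,0,0],"angular":[0,0,0],"claw":-1}]' 35
python3 - <<'E'
from h import *
goal([.558+.11*.6418,-.2145+.11*.0348,.126+.11*.766],3.1,20)
E
```

```text
time: 4.45
position: [0.5568, -0.2119, 0.1179]
tool_rot: [3.085, 0.083, -0.543]
ft_force: [-0.5, 0.3, 0.5]
grip_width: 0.353
grip_force: 0.0
slide [0.144, 0.01, -0.413] ang [-0.002, -0.001, -0.001] dist 0.1094 G now [ 0.5595 -0.2118  0.1254] z [-0.341 -0.018 -0.94 ]
```

Not closed yet, so I'll keep closing.

```bash
python3 -m inch '[{"slide":[0,0,0],"angular":[0,0,0],"claw":-1},{"slide":[0,0,0],"angular":[0,0,0],"claw":-1},{"slide":[0,0,0],"angular":[0,0,0],"claw":-1},{"slide":[0,0,0],"angular":[0,0,0],"claw":-1},{"slide":[0,0,0],"angular":[0,0,0],"claw":-1},{"slide":[0,0,0],"angular":[0,0,0],"claw":-1}]' 35
python3 - <<'E'
from h import *
goal([.558+.11*.6418,-.2145+.11*.0348,.126+.11*.766],3.1,20)
E
```

```text
time: 5.05
position: [0.557, -0.2136, 0.1181]
tool_rot: [3.083, 0.081, -0.541]
ft_force: [1.4, -4.0, -0.2]
grip_width: 0.113
grip_force: 34.3
slide [0.144, 0.004, -0.412] ang [0.002, -0.003, -0.004] dist 0.1091 G now [ 0.5598 -0.2134  0.1257] z [-0.34 -0.02 -0.94]
```

```bash
python3 -m inch '[{"slide":[0.019,0,-0.052],"angular":[0,0,0],"claw":-1},{"slide":[0.038,0,-0.104],"angular":[0,0,0],"claw":-1},{"slide":[0.057,0,-0.156],"angular":[0,0,0],"claw":-1},{"slide":[0.076,0,-0.208],"angular":[0,0,0],"claw":-1},{"slide":[0.095,0,-0.26],"angular":[0,0,0],"claw":-1},{"slide":[0.114,0,-0.312],"angular":[0,0,0],"claw":-1},{"slide":[0.133,0,-0.364],"angular":[0,0,0],"claw":-1},{"slide":[0.152,0,-0.416],"angular":[0,0,0],"claw":-1},{"slide":[0.152,0,-0.416],"angular":[0,0,0],"claw":-1}]' 35
python3 - <<'E'
from h import *
im=ctrl.get_image("side"); cv2.imwrite("pics/s2.png",cv2.resize(im["color"][80:230,200:400,::-1],None,fx=4,fy=4))
goal([.60,-.12,.33],3.1,-5);goal([.523,.24,.33],3.1,-20); print(ctrl.get_state()["joint_positions"].round(2))
E
```

```text
time: 5.95
position: [0.6291, -0.2061, 0.2031]
tool_rot: [3.087, 0.086, -0.541]
ft_force: [-0.0, 0.9, -2.1]
grip_width: 0.11
grip_force: 34.8
slide [-0.249, -0.353, -0.418] ang [-0.006, 0.832, 0.002] dist 0.1503 G now [ 0.631  -0.2064  0.2098] z [-0.341 -0.016 -0.94 ]
slide [-0.455, -1.808, -0.34] ang [-0.006, 1.332, 0.001] dist 0.4738 G now [ 0.631  -0.2064  0.2098] z [-0.341 -0.016 -0.94 ]
[ 0.39  0.64 -0.28  1.07  0.23  1.79 -1.37]
```

View pics/s2.png

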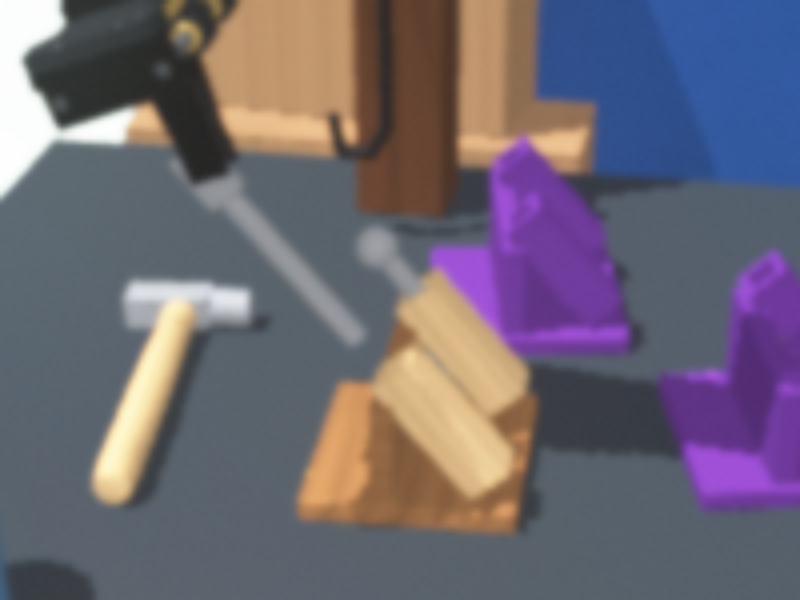

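The pin is free of the socket, with its tip at crop (355,335). The ball pin is still in place. I'll lift, then carry and turn it.

```bash
python3 -m inch '[{"slide":[-0.06,0,-0.15],"angular":[0,0,0],"claw":-1},{"slide":[-0.11,0,-0.3],"angular":[0,0,0],"claw":-1},{"slide":[-0.16,-0.1,-0.4],"angular":[0,0.2,0],"claw":-1},{"slide":[-0.2,-0.23,-0.42],"angular":[0,0.4,0],"claw":-1},{"slide":[-0.25,-0.36,-0.42],"angular":[0,0.6,0],"claw":-1},{"slide":[-0.25,-0.5,-0.42],"angular":[0,0.83,0],"claw":-1},{"slide":[-0.25,-0.64,-0.42],"angular":[0,0.83,0],"claw":-1},{"slide":[-0.25,-0.78,-0.42],"angular":[0,0.83,0],"claw":-1},{"slide":[-0.25,-0.9,-0.42],"angular":[0,0.83,0],"claw":-1},{"slide":[-0.25,-0.9,-0.42],"angular":[0,0.83,0],"claw":-1}]' 35
python3 - <<'E'
from h import *
goal([.523,.24,.30],3.1,-20); s=ctrl.get_state();print(s["joint_positions"].round(2),s["grip_force"])
E
```

```text
time: 7.0
position: [0.5907, 0.0226, 0.3222]
tool_rot: [-3.131, -0.098, -0.131]
ft_force: [-0.7, 1.7, -1.3]
grip_width: 0.112
grip_force: 35.0
slide [-0.214, -0.884, 0.105] ang [-0.011, 0.506, 0.014] dist 0.229 G now [0.59   0.0225 0.3301] z [ 0.084  0.009 -0.996]
[ 0.33  0.12 -0.45  1.49  0.05  1.46 -1.63] 34.99815835937625
```

```bash
python3 -m inch '[{"slide":[-0.04,-0.15,0],"angular":[0,0.1,0],"claw":-1},{"slide":[-0.08,-0.3,0],"angular":[0,0.2,0],"claw":-1},{"slide":[-0.12,-0.45,0.02],"angular":[0,0.3,0],"claw":-1},{"slide":[-0.16,-0.6,0.05],"angular":[0,0.4,0],"claw":-1},{"slide":[-0.2,-0.75,0.08],"angular":[0,0.5,0],"claw":-1},{"slide":[-0.214,-0.86,0.1],"angular":[0,0.506,0],"claw":-1},{"slide":[-0.214,-0.884,0.105],"angular":[0,0.506,0],"claw":-1},{"slide":[-0.214,-0.884,0.105],"angular":[0,0.506,0],"claw":-1},{"slide":[-0.214,-0.884,0.105],"angular":[0,0.506,0],"claw":-1}]' 35
cat > m.py <<'E'
from h import *
s=ctrl.get_state();print(s["joint_positions"].round(2),s["grip_force"]); goal([.523,.24,.23],3.1,-20)
import sys
im=ctrl.get_image("side"); cv2.imwrite(f"pics/{sys.argv[1]}.png",im["color"][:,:,::-1])
W=cloud(im); r=R.from_rotvec(s["tool_rot"]); g=np.array(s["position"])-r.apply([0,0,.008])
a=R.from_euler("y",-20,degrees=True)
L=W-g; h=np.hypot(L[...,0],L[...,1]); m=(h<.045)&(L[...,2]<-.035)&(L[...,2]>-.14)&(W[...,2]>.06)
P=W[m]; c=P.mean(0); ax=np.linalg.svd(P-c,full_matrices=False)[2][0]; ax*=np.sign(ax[2])
print(len(P),"axis",ax.round(3),"lowest z",np.percentile(P[:,2],1).round(4)); t=c+ax*((np.percentile(P[:,2],1)-c[2])/ax[2]); 
v=np.array(im["extrinsics"])[:3,3]-t; v[2]=0; v/=np.linalg.norm(v)
print("tip (axis, 6mm behind seen face)",(t-.006*v).round(4))
E
python3 m.py s3
```

```text
time: 7.9
position: [0.5305, 0.231, 0.2917]
tool_rot: [-3.084, -0.078, -0.545]
ft_force: [0.7, -0.5, -2.0]
grip_width: 0.115
grip_force: 35.0
[ 0.17 -0.11 -0.68  1.79  0.1   1.13 -2.06] 34.99696041471907
slide [-0.111, -0.037, 0.254] ang [0.002, -0.001, -0.006] dist 0.07 G now [0.5278 0.2309 0.2992] z [ 0.342  0.017 -0.939]
479 axis [0.006 0.004 1.   ] lowest z 0.177
tip (axis, 6mm behind seen face) [0.5298 0.2296 0.177 ]
```

View pics/s3.png

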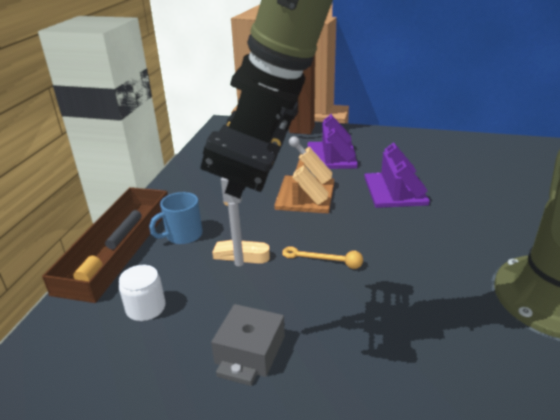

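The pin is upright at (235,230), with its tip at (238,265) above and just short of the stand. I'll lower it about 7 cm and centre it.

```bash
python3 -m inch '[{"slide":[-0.03,-0.01,0.05],"angular":[0,0,0],"claw":-1},{"slide":[-0.05,-0.02,0.11],"angular":[0,0,0],"claw":-1},{"slide":[-0.08,-0.03,0.17],"angular":[0,0,0],"claw":-1},{"slide":[-0.1,-0.038,0.22],"angular":[0,0,0],"claw":-1},{"slide":[-0.118,-0.038,0.252],"angular":[0,0,0],"claw":-1},{"slide":[-0.118,-0.038,0.252],"angular":[0,0,0],"claw":-1},{"slide":[-0.118,-0.038,0.252],"angular":[0,0,0],"claw":-1},{"slide":[-0.118,-0.038,0.252],"angular":[0,0,0],"claw":-1},{"slide":[-0.118,-0.038,0.252],"angular":[0,0,0],"claw":-1}]' 35
python3 m.py s4
```

```text
time: 8.85
position: [0.5242, 0.2426, 0.224]
tool_rot: [-3.082, -0.082, -0.549]
ft_force: [0.3, 0.3, -0.4]
grip_width: 0.11
grip_force: 35.0
[ 0.16 -0.07 -0.71  1.9   0.14  0.99 -2.14] 34.99719193816418
slide [0.003, 0.01, 0.008] ang [-0.001, -0.007, -0.002] dist 0.0032 G now [0.5215 0.2424 0.2315] z [ 0.345  0.019 -0.938]
426 axis [ 0.003 -0.005  1.   ] lowest z 0.1077
tip (axis, 6mm behind seen face) [0.5238 0.2416 0.1077]
```

View pics/s4.png

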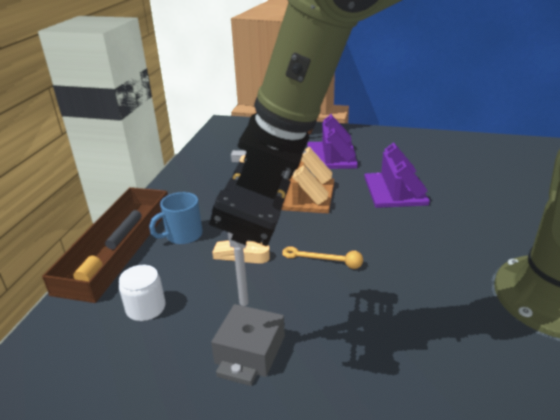

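The pin hangs upright with its tip at (243,303), about 55 mm above the hole at (247,328) and within 3 mm of it sideways. The bystanders are in place, so I'll hand in.

```bash
python3 -m inch '[{"slide":[0,0,0],"angular":[0,0,0],"claw":-1},{"slide":[0,0,0],"angular":[0,0,0],"claw":-1},{"slide":[0,0,0],"angular":[0,0,0],"claw":-1}]' 35; python3 -c "
from bench import ctrl
print(abs(ctrl.get_state()['qd']).max()); print(ctrl.close_job())"
```

```text
time: 9.2
position: [0.5238, 0.2424, 0.2232]
tool_rot: [-3.082, -0.082, -0.547]
ft_force: [-0.1, -0.0, -1.8]
grip_width: 0.11
grip_force: 35.0
0.002117127699903797
the job is handed in; nothing more can be done
None
```

I handed the job in at 9.2 s, with the paddle pin held upright and steady; its tip measured about 57 mm above the stand's hole and within about 3 mm of it sideways. I don't have the judge's verdict.

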